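# Bolt a reagent bottle into its safety bay

### The job

Lock the reagent bottle into its safety bay: with one fingertip press the long sprung catch bar down and hold it down while the other fingertip pushes the bolt by its upright paddle fully home into the keeper, then let both go so that the catch springs up and locks the bolt. Push with the fingertips only: grip and lift nothing, and leave the bottle and everything else where it stands.

Things in the scene. Friction and masses are not known exactly. Their poses are not given: they have to be found in the camera images.
- bay: fixed grey base plate 136 (x) x 184 (y) x 6 mm carrying the lock. Origin: centre of its underside; at yaw 0 x points away from the robot, y left, z up (yaw within 0.5 rad of that). In this frame the catch bar lies along y at x = -46.5 mm (near side); the bolt lies parallel at x = 9.5 mm and slides toward -y: bar and paddle are 56 mm apart. Vial and cap also stand on this plate.
- catch (a joint): how far the catch bar is pressed down, m: 0 sprung up, 0.008 at its stop. The spring takes about 3 N to start, 7 N at the stop. Beyond 0.0065 the tooth under it clears the comb under the bolt and the bolt is free; let go, the tooth rises into the nearest notch (one every 12 mm of bolt travel, the last at home) and blocks the bolt.
- catch_bar (a point): centre of the upper face of the catch bar: aluminium, fine cross ribs, 28 mm wide (bay x), 88 mm long (bay y), at bay (-46.5, 42) mm, so it covers bay y -2 to 86. Face 58 mm above the bay's underside when up, 50 mm at its stop. Moves straight down only; may be pressed anywhere along it, and a fingertip may slide along it.
- bolt (a joint): travel of the bolt, m: 0 drawn back (start, within 1 mm), 0.048 at its stop, fully home; grows as the bolt moves toward the bay's -y. Sliding friction about 1.5 N when the catch is down. The bolt bar is 18 mm wide, 109 mm long, its top 40 mm above the bay's underside (10 mm below the pressed catch bar).
- bolt_paddle (a point): centre of the bolt's upright black paddle, 26 mm wide (bay x), 10 mm thick (bay y); from 42 to 80 mm above the bay's underside. Starts at bay (9.5, 49) mm, ends at (9.5, 1); pushed on its +y face. Moves only along bay y.
- bolt_nose (a point): tip of the bolt, 34 mm above the bay's underside; at home it stands 7 mm inside the keeper arch (bay y -89 to -76, 47 mm high), at bay y = -82 mm. A like arch guides the bolt at bay y -29 to -16.
- bay_floor (a point): centre of the bottle bay's floor at bay (41, -54, 6) mm. The bay is 42 mm wide inside, its walls reach 46 mm above the underside, it is open toward -x, where the bolt's nose crosses.
- bay_bottle: the reagent bottle to be locked in, white with a blue cap, 34 mm diameter, 74 mm tall, standing loose in the bottle bay; origin at the centre of its underside
- cap: loose off-white screw cap, 38 mm diameter, 20 mm high, lying on the bay's base plate in front of the bottle bay; origin centre of its underside. A bystander.
- vial: small glass vial, 12 mm diameter, 34 mm tall, standing on the base plate behind the bolt; origin centre of its underside. A bystander.
- beaker: beaker, 54 mm diameter, 69 mm tall, on the right of the cabinet top; origin centre of its underside. A bystander.
- amber_bottle: brown reagent bottle, 36 mm diameter, 79 mm tall, on the right; origin centre of its underside. A bystander.
- timer: lab timer, 62 x 62 x 19 mm, on the right; origin centre of its underside. A bystander.
- white_bottle: white reagent bottle with a red cap, 40 mm diameter, 86 mm tall, on the right; origin centre of its underside. A bystander.
Things that resemble listed ones, but are neither listed nor needed, are in the scene too. Leave any pink look-alike of the bay_bottle alone.

How it is judged:
On the way, in this order (a step that is already met when the one before it is completed fails the run):
1. a finger holds the catch bar down while the bolt is still drawn back (value of joint catch above 0.0055 m and contact force between the fingers and catch above 0.5 N and value of joint bolt below 0.012 m), for 0.05 s.
2. with a finger still holding the catch bar down, the bolt is pushed home (value of joint catch above 0.0055 m and contact force between the fingers and catch above 0.5 N and value of joint bolt above 0.044 m), for 0.05 s.
At the end, for the whole second after the job is handed in: The bolt is home (at least 44 of 48 mm) inside the keeper, the catch bar has sprung up again (within 2 mm), and the bottle stands upright in its bay, within 12 mm of its middle (value of joint bolt above 0.044 m and value of joint catch below 0.002 m and horizontal distance between bay_bottle and bay_floor below 0.012 m and angle between bay_bottle's own z axis and vertical below 0.1 rad and linear speed of bay_bottle below 0.02 m/s); the robot touches nothing.
It fails at once if the bottle in the bay, the cap or the vial is lifted (z of any of bay_bottle, cap, vial in the frame of bay above 0.016 m).
It fails at once if the bottle in the bay is moved or knocked over (distance of bay_bottle from where it was at the start of the episode above 0.025 m or angle between bay_bottle's own z axis and vertical above 0.5 rad).
It fails at once if the cap or the vial is moved from its place or knocked over (distance of any of cap, vial from where it was at the start of the episode above 0.025 m or angle between any of cap, vial's own z axis and vertical above 0.5 rad).
It fails at once if a thing on the right is moved from its place or knocked over (distance of any of beaker, amber_bottle, timer, white_bottle from where it was at the start of the episode above 0.025 m or angle between any of beaker, amber_bottle, timer, white_bottle's own z axis and vertical above 0.5 rad).
It also fails if it takes over 35 s, if anything falls off the work surface, if the arm or the gripper's body presses on something with over 40 N, if the wrist force passes 120 N, or if a joint passes its speed limit or range.

### The arm

A 6-joint arm with a two-finger parallel gripper is mounted at the origin on a cart in front of the work surface, level with it; the furniture and walls round the work are solid. World frame = base frame: x ahead of the robot, y to its left, z up, the work surface at z = 0. Lengths are in m, angles in rad, forces in N, time in s.
With the tool pointing down it reaches from about 0.3 to 0.85 m from the base axis. Payload 5.4 kg.
Tool frame: the origin (TCP) lies on the centre line of the jaws, within the pads' length; the fingertips stand 25 mm ahead of it and the grasp point (between the pads) lies 6 mm ahead of it; z points along the fingers, x is the direction in which the jaws open and shut, and the axes are right-handed (so a half turn about z gives the same grasp; the last joint's range is limited). The gripper opens to 85 mm and grips with 20 to 120 N. Pads are 22 mm wide; open, the fingers measure 114 mm over their backs; the gripper's body (76 mm by 85 mm) begins 54 mm behind the grasp point. The pads swing forward as they close: fully open they stand 13 mm farther back than shut.
Start: joints at [1.067, 0.158, 1.597, -0, 1.386, -0.21], TCP at [0.167, 0.55, 0.256] pointing down, gripper open.
Joint ranges: [-2.91, 2.91], [-0.94, 2.29], [0.18, 2.7], [-1.29, 4.43], [0.17, 2.64], [-3, 3]. Speed limits (rad/s): [2.57, 2.57, 3.14, 3.14, 3.14, 3.14].

### API

Orientations are given as a rotation vector (axis times angle).
In Python, from plant import * gives the robot as it stands.
- The arm moves only by the tool step_arm, never from a script. Its argument "rows" is a list of rows, each a list of 7 numbers: the shift along the tool's x, y, z in cm, then the turn, a rotation vector about the tool's x, y, z in rad, then the closure, from 0 (fully open) to 1 (shut). In form: [[dx, dy, dz, ax, ay, az, claw], ...]. A call has 1 to 5 rows; each row is the pose to reach, as a shift and turn from the pose commanded when the call began, along the tool's axes at that moment; what a row does not reach only later rows make up. A row lasts 1/10 s, in which the tool goes at most 50 mm and 8.59 degrees, less where a joint would pass 70% of its speed; a pose out of reach is approached as far as the arm can. A call with a gripper value outside its range is refused whole. The fingers move at their own pace and stop on an object; the grip force is fixed at half the most. Time passes only in rows, so rows that repeat a pose let the fingers close. It gives the time, the measured TCP pose, the force and the opening at its end, in the units of the state.
- observe(): the state, without advancing time (a new reading comes with each control period).
- grab_frame(name): name is "side" or "top"; returns the picture (400x640x3 uint8, red, green, blue); there is no depth.
- camera_params(name): a dict with "intrinsics" (3x3 intrinsics, pixels), "R" (3x3) and "t" (3): a world point X has camera coordinates R X + t. Camera axes: x right, y down, z forward; pixel columns grow to the right and rows downward; lengths in m; the calibration is good to about 2 mm. A picture is of the moment at which its call begins. camera_params takes no time and is no camera call.
- finish_job(): hands the job in, once; it reports no verdict.
Trained networks look in the newest picture that a camera, given by its name, has taken for a name from the list of things; names that differ only in an ending like _2 or _b are one class to them, and where a whole thing is asked for, a point or a joint stands for the part that bears it (a point fixed in the world has none). Each returns a list of dicts, best first, with "score" (0 to 1); they miss things now and then, are a little off and sometimes report something else, mostly with a low value. They report only what shows in the picture. A call takes as long as a camera call. They do not tell look-alikes from the thing itself.
- regions_of(camera, target): "pixels" (400x640 bool, what is visible of it) and "box" ([centre column, centre row, width, height] in pixels, round what is visible of it).
- landmark_of(camera, target): "uv" ([column, row] in pixels: a listed point, or the origin of a listed thing).
The state is a dict: "time_s": time; "qpos": joint angles; "dq": joint speeds; "effort": joint torques, N m; "ee_pos": TCP position; "tool_rot": TCP orientation; "ft_force": force on the tool from outside, world axes, zero at the start; "wrist_torque": the same for the moment, N m; "width": finger opening in m.
Only numpy, scipy, OpenCV 4.12 (cv2) and the standard library are available. Lean on these libraries where they do the work, as an engineer would, in place of code of your own. Each camera call takes 0.05 s, during which the arm holds its last target.

## Working session

There is one attempt and no reset: what is moved stays moved. The work goes in short steps, Python scripts to look and compute and a tool call to move; the robot and the scene stay as the last step left them, time stands still between calls to the robot, and variables do not carry over. Pictures are saved under pics/ and viewed, and the job is handed in when it is done.

Besides the shell and the picture viewer there is one more tool, called after "Emit:" as name([rows], argument=value, ...), one row to a line, values as JSON. step_arm: Moves the arm, as the interface text tells. Its arguments: {"type":"object","properties":{"rows":{"type":"array","items":{"type":"array","items":{"type":"number"}}}},"required":["rows"]}

```bash
mkdir -p pics; ls
python3 - <<'E'
from plant import *
import cv2
print(observe())
for n in ("side","top"):
    im=grab_frame(n); cv2.imwrite(f"pics/{n}0.png",im[:,:,::-1])
    p=camera_params(n); print(n,p)
E
```

```text
pics
{'time_s': 0.0, 'qpos': array([ 1.06688487e+00,  1.59061920e-01,  1.59825531e+00, -6.27086232e-06,
        1.38619679e+00, -2.10109994e-01]), 'dq': array([ 0.00037624,  0.00022869,  0.00097379,  0.00082875,  0.00011998,
       -0.00202765]), 'effort': array([ 1.32167945e-03, -3.95975983e+01, -3.31441891e+01,  5.39543441e-05,
        8.06048425e-03, -5.53498921e-06]), 'ee_pos': array([0.16626559, 0.54984919, 0.25529807]), 'tool_rot': array([ 2.52202688,  1.87187816, -0.00274063]), 'ft_force': array([-0.62133545, -0.15796757, -0.14965744]), 'wrist_torque': array([ 0.03274527, -0.03953802, -0.03619201]), 'width': 0.08528233085785926}
side {'intrinsics': array([[375.40934385,   0.        , 324.25944578],
       [  0.        , 375.40934385, 200.37072542],
       [  0.        ,   0.        ,   1.        ]]), 'R': array([[-0.94236617, -0.33411975,  0.01760638],
       [-0.13659961,  0.33616828, -0.93184303],
       [ 0.30542845, -0.88054238, -0.36243424]]), 't': array([0.47147208, 0.11597832, 0.96025756])}
top {'intrinsics': array([[361.137624  ,   0.        , 318.1211876 ],
       [  0.        , 361.137624  , 198.54432921],
       [  0.        ,   0.        ,   1.        ]]), 'R': array([[ 0.00371468, -0.99977601, -0.02083585],
       [-0.99521199, -0.00166107, -0.09772578],
       [ 0.09766928,  0.02109911, -0.99499525]]), 't': array([0.0565916 , 0.50499156, 0.92985774])}
```

View pics/side0.png

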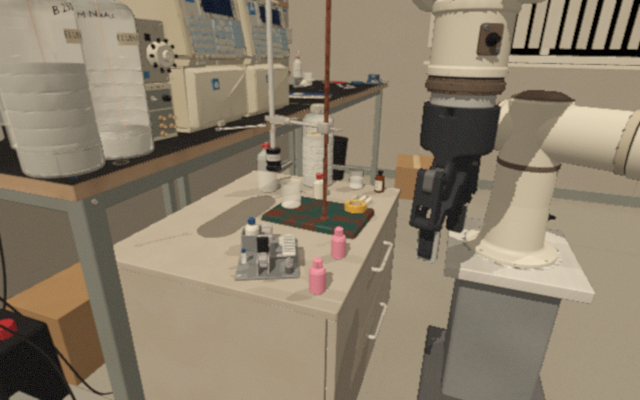

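View pics/top0.png

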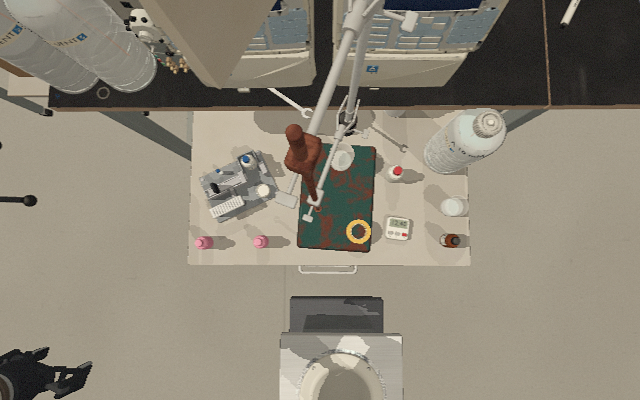

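Run:
```python
from plant import *
for n in ("side","top"):
    for t in ("catch_bar","bolt_paddle","bolt_nose","bay_floor","bay_bottle","vial","cap","bay"):
        r=landmark_of(n,t); print(n,t,[(d['uv'],round(float(d['score']),2)) for d in r[:3]])
```

```text
side catch_bar [([287.5, 242.6], 0.61), ([252.6, 243.8], 0.42), ([377.5, 193.5], 0.36)]
side bolt_paddle [([262.6, 244.9], 0.61)]
side bolt_nose []
side bay_floor [([254.4, 245.1], 0.72)]
side bay_bottle [([317.2, 288.3], 0.79), ([337.5, 260.7], 0.71), ([254.5, 246.0], 0.45)]
side vial [([286.5, 243.4], 0.64), ([243.0, 264.6], 0.39)]
side cap [([284.7, 246.2], 0.54)]
side bay [([269.1, 257.0], 0.8)]
top catch_bar [([225.7, 202.4], 0.71)]
top bolt_paddle [([213.1, 190.6], 0.81)]
top bolt_nose [([242.1, 176.9], 0.66), ([443.7, 241.8], 0.56)]
top bay_floor [([254.1, 162.4], 0.62), ([240.0, 184.9], 0.6)]
top bay_bottle [([258.2, 242.0], 0.64), ([211.8, 240.7], 0.58), ([250.3, 165.6], 0.45)]
top vial [([219.7, 172.3], 0.51)]
top cap [([261.2, 191.3], 0.68), ([244.4, 176.6], 0.52), ([214.0, 190.2], 0.34)]
top bay [([240.4, 189.6], 0.92)]
```

```bash
cat > h.py <<'E'
import numpy as np, cv2
from plant import *
def proj(n,X):
    p=camera_params(n); X=np.atleast_2d(X); c=X@p["R"].T+p["t"]; u=c@p["intrinsics"].T; return u[:,:2]/u[:,2:]
def tri(uvs):
    A=[]
    for n,(u,v) in uvs.items():
        p=camera_params(n); P=p["intrinsics"]@np.c_[p["R"],p["t"]]; A+= [u*P[2]-P[0], v*P[2]-P[1]]
    w=np.linalg.svd(np.array(A))[2][-1]; return w[:3]/w[3]
def bayw(pose,X):
    X=np.atleast_2d(np.array(X,float))/1000; x,y,th=pose[:3]; c,s=np.cos(th),np.sin(th)
    return np.c_[x+c*X[:,0]-s*X[:,1], y+s*X[:,0]+c*X[:,1], X[:,2]+(pose[3] if len(pose)>3 else 0)]
def boxpts(x0,x1,y0,y1,z0,z1): return [(x,y,z) for x in(x0,x1) for y in(y0,y1) for z in(z0,z1)]
def drawbox(im,n,pose,b,sc,off,col):
    u=(proj(n,bayw(pose,boxpts(*b)))-off+0.5)*sc-0.5
    for i in range(8):
        for k in (1,2,4):
            if not i&k: cv2.line(im,tuple(np.round(u[i]).astype(int)),tuple(np.round(u[i|k]).astype(int)),col,1)
BOX={'plate':((-68,68,-92,92,0,6),(0,255,0)),'bar':((-60.5,-32.5,-2,86,54,58),(0,0,255)),'pad':((-3.5,22.5,44,54,42,80),(255,255,0)),'keep':((-5,24,-89,-76,6,47),(255,0,255)),'bot':((24,58,-71,-37,6,80),(255,128,0))}
def overlay(n,pose,im,name,x0,y0,w,h,sc,draw=True):
    c=cv2.resize(im[y0:y0+h,x0:x0+w,::-1],None,fx=sc,fy=sc,interpolation=cv2.INTER_CUBIC).copy()
    if draw:
        for b,col in BOX.values(): drawbox(c,n,pose,b,sc,np.array([x0,y0]),col)
    cv2.imwrite(name,c)
E
python3 - <<'E'
from h import *
from scipy.optimize import least_squares
obs=[("side",(-46.5,42,58),(252.6,243.8),0),("side",(9.5,49,61),(262.6,244.9),1),("side",(41,-54,6),(254.4,245.1),1),("side",(0,0,0),(269.1,257),1),
("top",(-46.5,42,58),(225.7,202.4),1),("top",(9.5,49,61),(213.1,190.6),1),("top",(41,-54,6),(250.3,165.6),1),("top",(0,0,0),(240.4,189.6),1)]
obs=[o for o in obs if o[3]]
f=lambda p:np.concatenate([proj(o[0],bayw(p,o[1]))[0]-o[2] for o in obs])
r=least_squares(f,[.5,.2,0.3,0],loss='soft_l1'); print(r.x); print(f(r.x).reshape(-1,2).round(1))
np.save('pose.npy',r.x)
print(tri({'side':(262.6,244.9),'top':(213.1,190.6)}),bayw(r.x,(9.5,49,61)))
t=cv2.imread('pics/top0.png')[:,:,::-1]; s=cv2.imread('pics/side0.png')[:,:,::-1]
overlay('top',r.x,t,'pics/top_z.png',180,130,130,97,6,False)
overlay('top',r.x,t,'pics/top_o.png',180,130,130,97,6)
overlay('side',r.x,s,'pics/side_z.png',220,200,110,90,7,False)
overlay('side',r.x,s,'pics/side_o.png',220,200,110,90,7)
E
```

```text
[5.38044510e-01 2.75882875e-01 4.23763139e-01 4.92363029e-04]
[[ 0.7 -0.3]
 [-0.3 -0.1]
 [ 0.8  0.8]
 [-0.5  5. ]
 [ 1.  -2. ]
 [ 0.2 -0.3]
 [-1.7 -2.4]]
[0.52375091 0.32760295 0.06230201] [[0.52655573 0.32445507 0.06149236]]
```

View pics/top_z.png

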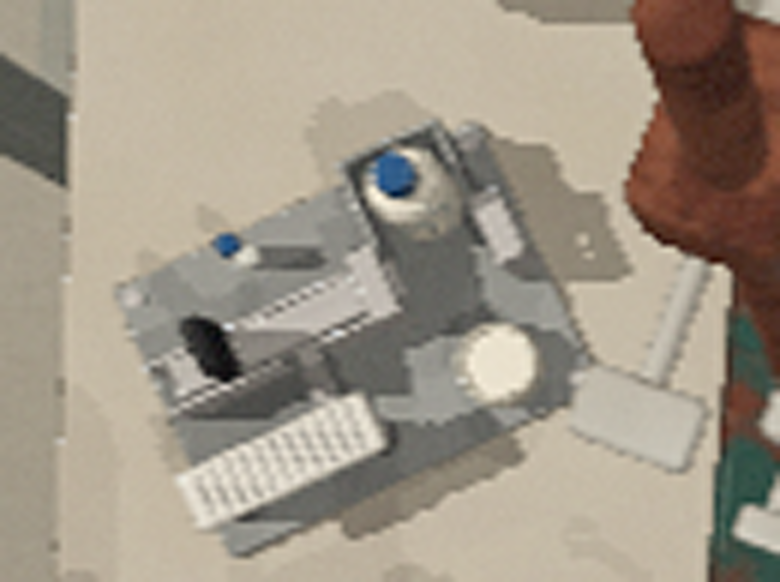

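View pics/top_o.png

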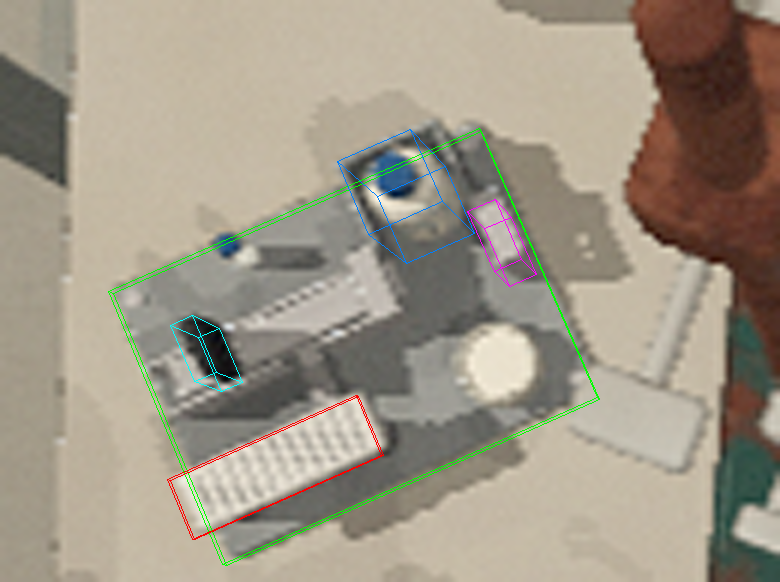

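View pics/side_z.png

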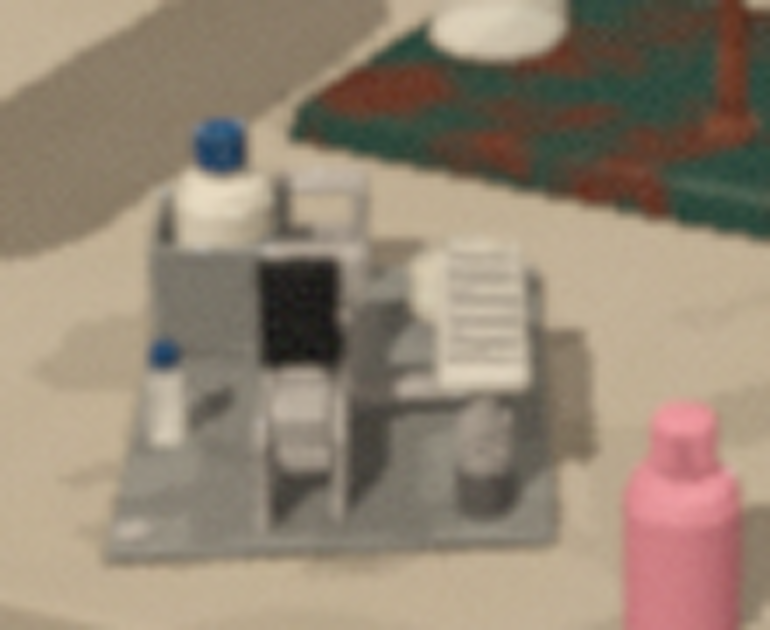

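View pics/side_o.png

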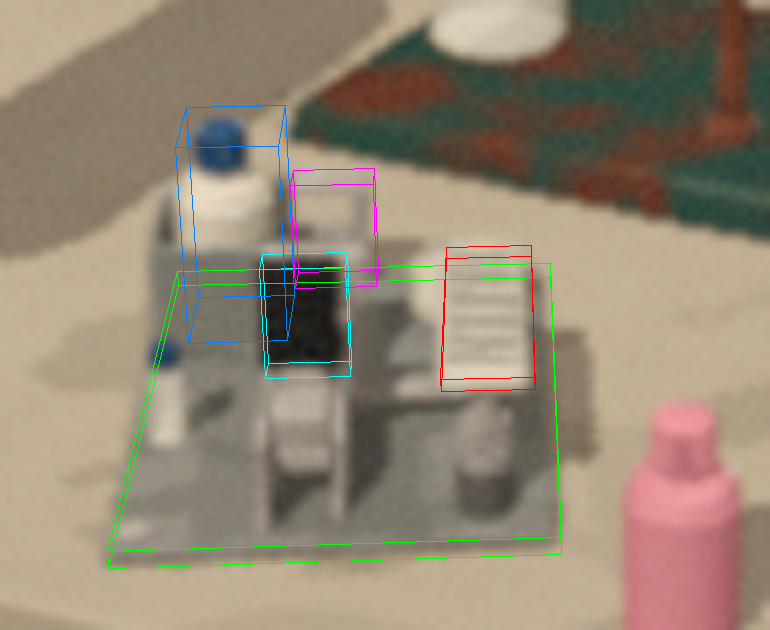

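Run:
```python
from h import *
from scipy.optimize import least_squares
T=[((68,92,6),(118,290)),((-68,92,6),(236,550)),((-32.5,86,58),(176,478)),((-60.5,86,58),(200,531)),((-32.5,-2,58),(360,394)),((-60.5,-2,58),(388,447)),((9.5,49,80),(200,330))]
S=[((68,92,0),(108,560)),((-68,92,0),(556,546)),((-32.5,-2,58),(450,239)),((-60.5,-2,58),(521,241)),((-32.5,86,58),(438,385)),((-60.5,86,58),(530,389)),((22.5,54,80),(260,258)),((-3.5,54,80),(338,260)),((22.5,54,42),(262,365)),((-3.5,54,42),(338,368))]
obs=[("top",a,np.array(b)/6+(180,130)-.5+.5/6) for a,b in T]+[("side",a,np.array(b)/7+(220,200)-.5+.5/7) for a,b in S]
f=lambda p:np.concatenate([proj(o[0],bayw(p,o[1]))[0]-o[2] for o in obs])
for sel in ("both","top","side"):
    g=(lambda p:f(p)) if sel=="both" else (lambda p:f(p)[:14]) if sel=="top" else (lambda p:f(p)[14:])
    r=least_squares(g,[.5,.2,0.3,0],loss='soft_l1'); print(sel,r.x.round(4)); print(f(r.x).reshape(-1,2).round(1).tolist())
    if sel=="both": np.save('pose.npy',r.x); P=r.x
print(bayw(P,[(-46.5,42,58),(9.5,49,61)]))
t=cv2.imread('pics/top0.png')[:,:,::-1]; s=cv2.imread('pics/side0.png')[:,:,::-1]
overlay('top',P,t,'pics/top_o2.png',180,130,130,97,6)
overlay('side',P,s,'pics/side_o2.png',220,200,110,90,7)
for a,b in zip(T,[]):pass
print(tri({'top':obs[2][2],'side':obs[11][2]}),tri({'top':obs[3][2],'side':obs[12][2]}),tri({'top':obs[4][2],'side':obs[9][2]}))
```

```text
both [5.410e-01 2.724e-01 4.227e-01 3.000e-04]
[[-0.2, -0.9], [-1.0, 1.3], [-0.1, -1.0], [-0.0, 0.2], [0.7, -1.0], [0.3, 0.1], [0.3, 1.9], [-0.3, 0.0], [0.1, 0.1], [-1.1, 0.4], [0.9, -0.1], [-0.3, -1.7], [-0.0, -2.6], [-0.6, 0.7], [0.5, 0.1], [-0.0, 1.0], [1.2, 0.3]]
top [ 0.5428  0.2783  0.431  -0.0185]
[[-0.1, -0.2], [-0.8, 1.0], [0.1, -1.0], [0.3, -0.1], [0.2, -0.9], [-0.2, -0.0], [0.3, 2.3], [-1.6, 9.0], [-1.4, 8.6], [-2.8, 8.6], [-0.8, 8.0], [-1.7, 7.2], [-1.5, 6.2], [-2.0, 9.5], [-1.0, 8.9], [-1.5, 9.7], [-0.3, 8.9]]Traceback (most recent call last):
  File "<stdin>", line 9, in <module>
    return func(*args, **kwargs)
    result = trf(vector_fun.fun, vector_fun.jac, x0, f0, J0, lb, ub, ftol, xtol,
                 gtol, max_nfev, x_scale, loss_function, tr_solver,
                 tr_options.copy(), verbose, callback=callback_wrapped)
    return trf_no_bounds(
        fun, jac, x0, f0, J0, ftol, xtol, gtol, max_nfev, x_scale,
        loss_function, tr_solver, tr_options, verbose, callback=callback)
    J = jac(x)
    self._update_jac()
    ~~~~~~~~~~~~~~~~^^
    self.J = self
[... 542 characters left out ...]
        mf)
                             ^^^
    df = [f_eval - f0 for f_eval in f_evals]
                                    ^^^^^^^
    f = np.atleast_1d(self.fun(x, *self.args, **self.kwargs))
                      ~~~~~~~~^^^^^^^^^^^^^^^^^^^^^^^^^^^^^^
    return np.atleast_1d(self.fun(x))
                         ~~~~~~~~^^^
    return self.f(x, *self.args, **self.kwargs)
           ~~~~~~^^^^^^^^^^^^^^^^^^^^^^^^^^^^^^
  File "<stdin>", line 8, in <lambda>
  File "<stdin>", line 6, in <lambda>
  File "h.py", line 4, in proj
    p=camera_params(n); X=np.atleast_2d(X); c=X@p["R"].T+p["t"]; u=c@p["intrinsics"].T; return u[:,:2]/u[:,2:]
ValueError: time passes only in moves, steps and waits
```

```bash
sed -i 's/^def proj(n,X):/_C={n:camera_params(n) for n in ("side","top")}\ndef proj(n,X):/; s/p=camera_params(n)/p=_C[n]/' h.py
python3 - <<'E'
from h import *
from scipy.optimize import least_squares
T=[((68,92,6),(118,290)),((-68,92,6),(236,550)),((-32.5,86,58),(176,478)),((-60.5,86,58),(200,531)),((-32.5,-2,58),(360,394)),((-60.5,-2,58),(388,447)),((9.5,49,80),(200,330))]
S=[((68,92,0),(108,560)),((-68,92,0),(556,546)),((-32.5,-2,58),(450,239)),((-60.5,-2,58),(521,241)),((22.5,54,80),(260,258)),((-3.5,54,80),(338,260)),((22.5,54,42),(262,365)),((-3.5,54,42),(338,368))]
obs=[("top",a,np.array(b)/6+(180,130)-.5+.5/6) for a,b in T]+[("side",a,np.array(b)/7+(220,200)-.5+.5/7) for a,b in S]
f=lambda p:np.concatenate([proj(o[0],bayw(p,o[1]))[0]-o[2] for o in obs])
for sel,z in (("both",1),("both0",0),("top",0),("side",0)):
    g=(lambda p:f(p)) if "both" in sel else (lambda p:f(p)[:14]) if sel=="top" else (lambda p:f(p)[14:])
    r=least_squares(g,[.54,.27,0.42,0][:3+z],loss='soft_l1'); print(sel,r.x.round(4)); print(f(r.x).reshape(-1,2).round(1).tolist())
    if sel=="both0": P=r.x;np.save('pose.npy',P)
print(bayw(P,[(-46.5,42,58),(9.5,49,61)]))
t=cv2.imread('pics/top0.png')[:,:,::-1]; s=cv2.imread('pics/side0.png')[:,:,::-1]
overlay('top',P,t,'pics/top_o2.png',180,130,130,97,6)
overlay('side',P,s,'pics/side_o2.png',220,200,110,90,7)
print(tri({'top':obs[4][2],'side':obs[9][2]}),tri({'top':obs[5][2],'side':obs[10][2]}))
E
```

```text
both [0.5413 0.2723 0.4256 0.0009]
[[-0.3, -0.9], [-1.0, 1.2], [-0.1, -1.0], [0.0, 0.1], [0.7, -1.1], [0.3, -0.0], [0.2, 1.8], [-0.3, -0.2], [0.1, -0.3], [-1.2, 0.2], [0.8, -0.4], [-0.6, 0.4], [0.5, -0.2], [-0.0, 0.8], [1.1, 0.0]]
both0 [0.5414 0.272  0.4238]
[[-0.1, -1.0], [-0.8, 1.2], [0.1, -1.1], [0.2, 0.0], [0.9, -1.1], [0.4, -0.0], [0.4, 1.7], [-0.3, 0.0], [0.0, 0.0], [-1.2, 0.4], [0.8, -0.1], [-0.6, 0.7], [0.5, 0.1], [-0.1, 1.0], [1.1, 0.3]]
top [0.5413 0.2728 0.431 ]
[[-0.5, -0.6], [-0.9, 1.4], [-0.1, -0.9], [0.1, 0.2], [0.6, -1.1], [0.3, -0.0], [0.2, 1.9], [-0.2, 0.3], [0.2, 0.1], [-1.3, 0.5], [0.7, -0.0], [-0.6, 0.9], [0.6, 0.3], [-0.0, 1.2], [1.2, 0.5]]
side [0.5418 0.2707 0.4189]
[[0.5, -1.3], [-0.5, 0.9], [0.5, -1.4], [0.6, -0.2], [1.3, -1.2], [0.9, -0.1], [1.0, 1.5], [-0.4, -0.4], [-0.1, -0.2], [-1.1, 0.2], [0.8, -0.3], [-0.6, 0.4], [0.5, -0.2], [-0.0, 0.7], [1.1, -0.0]]
[[0.48177353 0.29117164 0.058     ]
 [0.52994014 0.32058214 0.061     ]]
[0.50917395 0.25828238 0.06048126] [0.48773149 0.24667321 0.05811379]
```

View pics/top_o2.png

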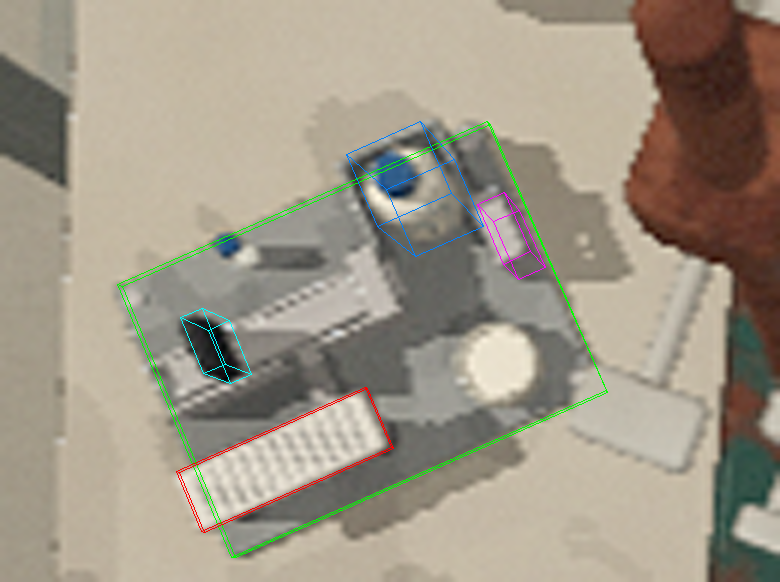

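View pics/side_o2.png

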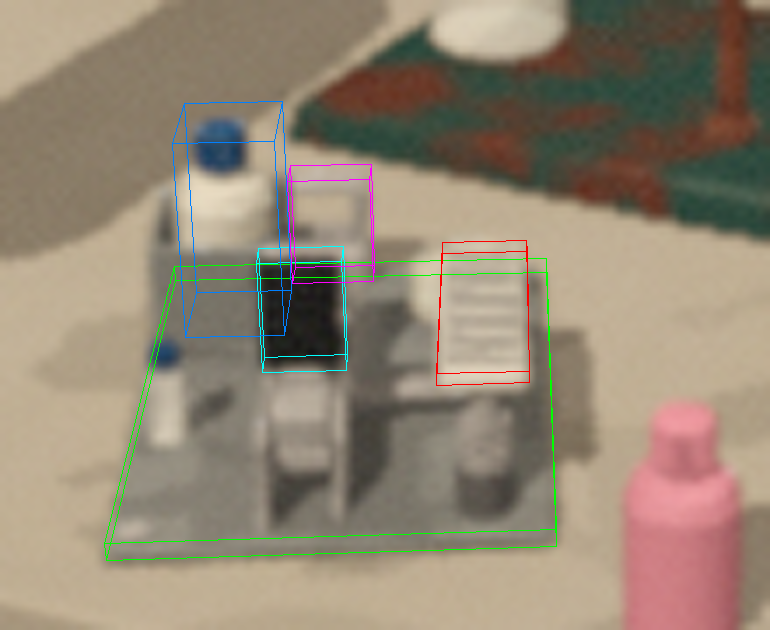

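Run:
```python
from h import *
P=np.load('pose.npy')
def ray(n,uv,z):
    p=_C[n] if False else camera_params(n); d=p["R"].T@np.linalg.inv(p["intrinsics"])@np.array([*uv,1]); c=-p["R"].T@p["t"]; return c+d*(z-c[2])/d[2]
for z in (0,.1,.2,.3,.4): 
    X=ray('top',(287,198),z); print(z,X.round(3),proj('side',X).round(0), 'stand-foot',ray('top',(300,150),z).round(3),proj('side',ray('top',(300,150),z)).round())
for y in (92,72,17): print(y,bayw(P,(-18.5,y,50)).round(4))
s=cv2.imread('pics/side0.png')[60:240,190:400]; cv2.imwrite('pics/sz.png',cv2.resize(s,None,fx=3.3,fy=3.3,interpolation=cv2.INTER_CUBIC))
t=cv2.imread('pics/top0.png')[60:260,180:400]; cv2.imwrite('pics/tz.png',cv2.resize(t,None,fx=3,fy=3,interpolation=cv2.INTER_CUBIC))
from scipy.spatial.transform import Rotation as R
print(R.from_rotvec(observe()['tool_rot']).as_matrix().round(4))
```

```text
0 [0.509 0.143 0.   ] [[303. 236.]] stand-foot [0.642 0.109 0.   ] [[264. 223.]]
0.1 [0.499 0.132 0.1  ] [[308. 200.]] stand-foot [0.618 0.102 0.1  ] [[272. 190.]]
0.2 [0.489 0.122 0.2  ] [[314. 162.]] stand-foot [0.594 0.094 0.2  ] [[280. 155.]]
0.3 [0.479 0.111 0.3  ] [[319. 120.]] stand-foot [0.571 0.087 0.3  ] [[289. 116.]]
0.4 [0.469 0.1   0.4  ] [[326.  77.]] stand-foot [0.547 0.08  0.4  ] [[298.  75.]]
92 [[0.4867 0.3483 0.05  ]]
72 [[0.495 0.33  0.05 ]]
17 [[0.5176 0.2799 0.05  ]]
[[ 0.2896  0.9571  0.    ]
 [ 0.9571 -0.2896 -0.    ]
 [-0.      0.     -1.    ]]
```

View pics/sz.png

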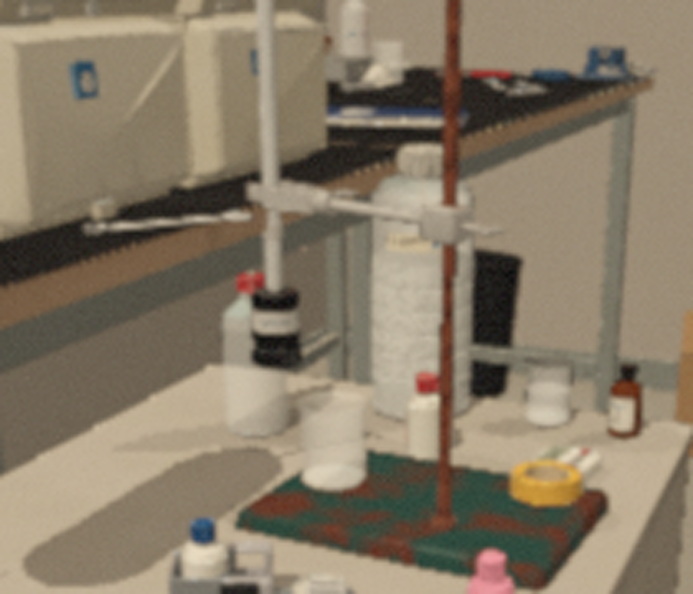

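View pics/tz.png

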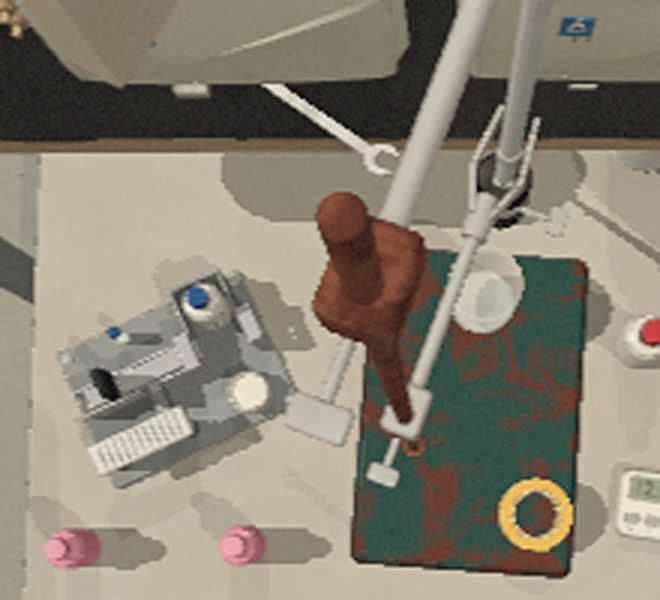

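Emit:
step_arm([
  [-2,7.2,0,0,0,0.14,0.5],
  [-4,14.4,0,0,0,0.28,0.5],
  [-6,21.6,1,0,0,0.42,0.5],
  [-8,28.8,3,0,0,0.56,0.5],
  [-10,36.4,5,0,0,0.7,0.5],
])

```text
time_s: 1.4
ee_pos: [0.378, 0.4168, 0.2339]
tool_rot: [-3.014, -0.885, -0.003]
ft_force: [0.2, 1.2, -0.5]
width: 0.0423
```

```bash
cat > go.py <<'E'
from h import *
from scipy.spatial.transform import Rotation as R
import sys
P=np.load('pose.npy'); o=observe()
M=R.from_rotvec(o['tool_rot']).as_matrix(); b=np.array([float(v) for v in sys.argv[1:4]])  # bay x,y mm, tcp z mm
X=bayw(P[:3],b)[0]; d=M.T@(X-o['ee_pos'])*100
c,s=np.cos(P[2]),np.sin(P[2]); D=np.array([[c,s,0],[s,-c,0],[0,0,-1]])
cur=o['ee_pos']; r=np.array([[c,s],[-s,c]])@(cur[:2]-P[:2])
print('t',o['time_s'],'shift cm',d.round(2),'turn',R.from_matrix(M.T@D).as_rotvec().round(3),'bay xy mm',(r*1000).round(1),'z',(cur[2]*1000).round(1),'F',o['ft_force'].round(2),'w',round(o['width'],4))
E
python3 go.py -18.5 85 150
```

```text
t 1.4 shift cm [ 5.33 12.34  8.39] turn [-0.    -0.002  0.147] bay xy mm [-89.5 199.2] z 233.9 F [ 0.15  1.21 -0.48] w 0.0423
```

Emit:
step_arm([
  [1.7,4,2.5,0,0,0.05,0.5],
  [3.5,8,5,0,0,0.1,0.5],
  [5.3,12.3,8,0,0,0.147,0.5],
  [5.3,12.3,8,0,0,0.147,0.5],
  [5.3,12.3,8,0,0,0.147,0.5],
])

```text
time_s: 1.9
ee_pos: [0.4878, 0.3427, 0.1523]
tool_rot: [3.07, 0.667, -0.004]
ft_force: [0.4, 0.3, 0.5]
width: 0.0424
```

```bash
python3 go.py -18.5 73 100
python3 - <<'E'
from h import *
P=np.load('pose.npy')
for n,(a) in {"side":(200,120,160,170,4),"top":(160,110,150,120,5)}.items():
    im=grab_frame(n); overlay(n,P,im,f"pics/{n}1.png",*a,False)
E
```

```text
t 1.9 shift cm [0.14 1.35 5.23] turn [-0.     0.003  0.004] bay xy mm [-19.8  86.5] z 152.3 F [0.38 0.33 0.47] w 0.0424
```

View pics/side1.png

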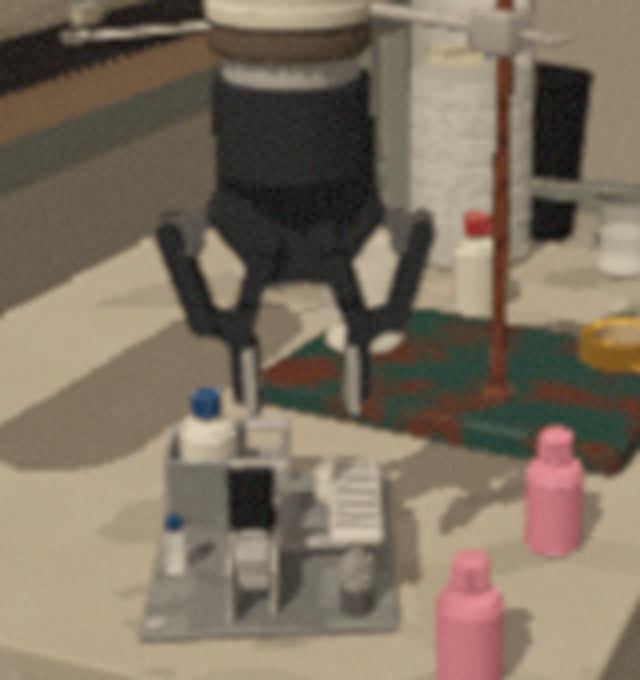

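View pics/top1.png

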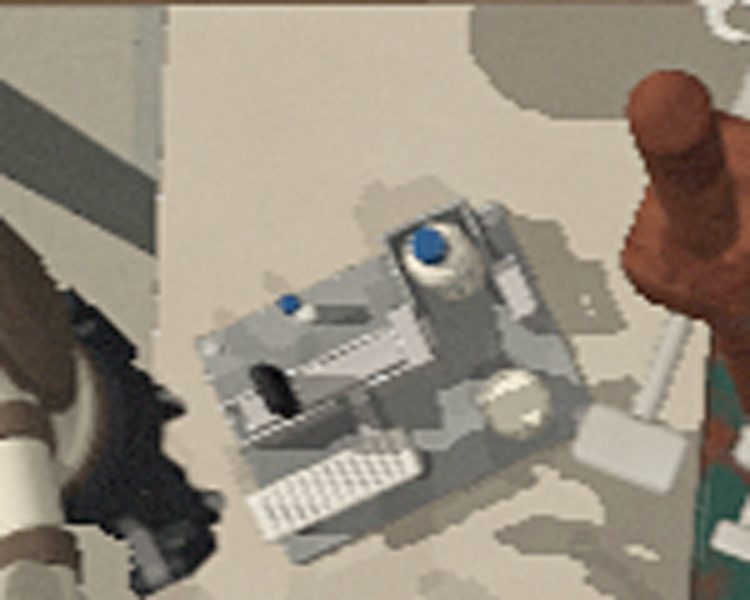

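```bash
python3 go.py -18.5 73 100
python3 - <<'E'
from h import *
o=observe(); P=np.load('pose.npy')
c,s=np.cos(P[2]),np.sin(P[2])
for dz in (0,-.025):
  for dx in (-.0285,0,.0285):
    X=o['ee_pos']+[c*dx,s*dx,dz]; print(dz,dx,((proj('side',X)-[200,120])*4).round(),((proj('top',X)-[160,110])*5).round())
E
```

```text
t 2.0 shift cm [0.07 1.54 5.43] turn [-0.    -0.001  0.007] bay xy mm [-19.4  88.3] z 154.4 F [ 0.66 -0.04  0.48] w 0.0429
0 -0.0285 [[354. 363.]] [[185. 508.]]
0 0 [[296. 364.]] [[162. 452.]]
0 0.0285 [[239. 365.]] [[139. 396.]]
-0.025 -0.0285 [[354. 409.]] [[204. 512.]]
-0.025 0 [[298. 410.]] [[181. 457.]]
-0.025 0.0285 [[241. 411.]] [[159. 402.]]
```

Emit:
step_arm([
  [0.1,0.5,2,0,0,0,0.5],
  [0.1,1.0,4,0,0,0.005,0.5],
  [0.1,1.5,5.5,0,0,0.005,0.5],
  [0.1,1.5,5.9,0,0,0.005,0.5],
  [0.1,1.5,5.9,0,0,0.005,0.5],
])

```text
time_s: 2.5
ee_pos: [0.4943, 0.331, 0.0945]
tool_rot: [-3.071, -0.664, 0.001]
ft_force: [-0.6, 0.1, -0.6]
width: 0.0429
```

```bash
python3 go.py -18.5 73 76
python3 - <<'E'
from h import *
P=np.load('pose.npy')
for n,(a) in {"side":(220,180,110,100,7),"top":(170,130,130,97,6)}.items():
    im=grab_frame(n); overlay(n,P,im,f"pics/{n}2.png",*a,False)
E
```

```text
t 2.5 shift cm [0.02 0.01 1.85] turn [-0.     0.     0.002] bay xy mm [-18.7  73.1] z 94.5 F [-0.64  0.1  -0.64] w 0.0429
```

View pics/side2.png

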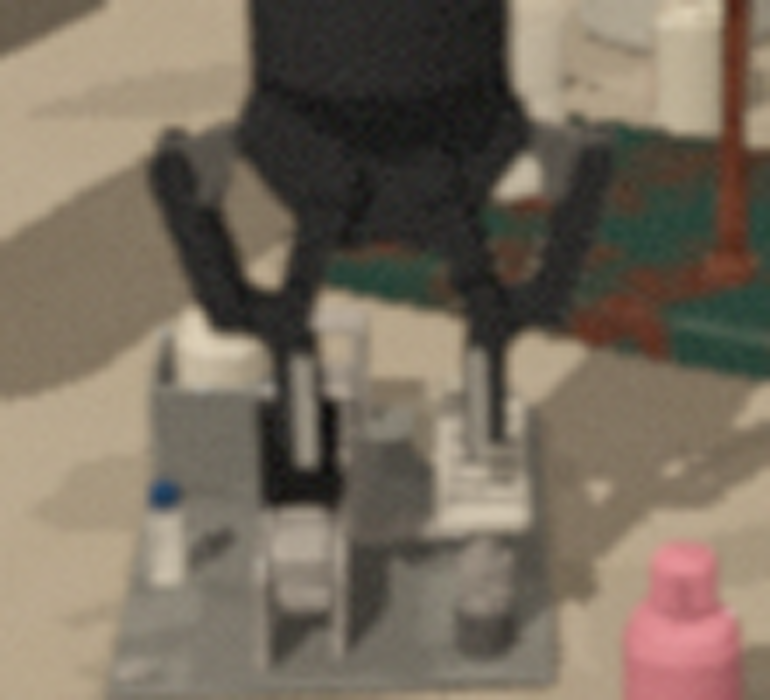

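View pics/top2.png

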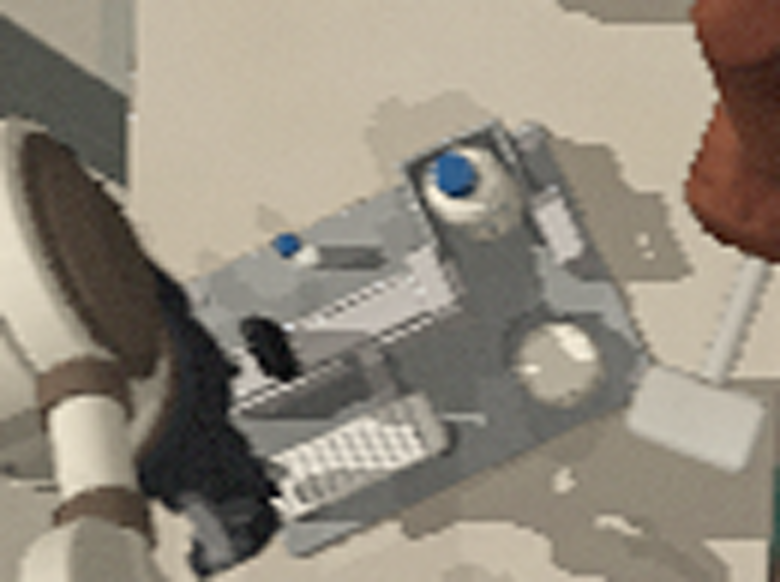

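Emit:
step_arm([
  [0,0,0.5,0,0,0,0.5],
  [0,0,1.0,0,0,0,0.5],
  [0,0,1.2,0,0,0,0.5],
  [0,0,1.4,0,0,0,0.5],
  [0,0,1.4,0,0,0,0.5],
])

```text
time_s: 3.1
ee_pos: [0.4947, 0.3304, 0.0804]
tool_rot: [3.071, 0.662, -0.001]
ft_force: [-1.4, -0.9, 3.7]
width: 0.0425
```

```bash
python3 go.py -18.5 73 76
```

```text
t 3.1 shift cm [ 0.01 -0.05  0.44] turn [-0.     0.001  0.001] bay xy mm [-18.6  72.5] z 80.4 F [-1.44 -0.88  3.69] w 0.0425
```

Emit:
step_arm([
  [0,0,0.2,0,0,0,0.5],
  [0,0,0.3,0,0,0,0.5],
  [0,0,0.4,0,0,0,0.5],
  [0,0,0.4,0,0,0,0.5],
])

```text
time_s: 3.5
ee_pos: [0.4949, 0.3305, 0.0765]
tool_rot: [-3.071, -0.662, 0.0]
ft_force: [-3.5, -1.0, 4.4]
width: 0.0428
```

```bash
python3 go.py -18.5 73 76
```

```text
t 3.5 shift cm [-0.01 -0.05  0.05] turn [-0.     0.     0.001] bay xy mm [-18.4  72.5] z 76.5 F [-3.5  -1.    4.44] w 0.0428
```

Emit:
step_arm([
  [0,0,0.1,0,0,0,0.5],
  [0,0,0.2,0,0,0,0.5],
  [0,0,0.2,0,0,0,0.5],
])

```text
time_s: 3.8
ee_pos: [0.4949, 0.3305, 0.0746]
tool_rot: [-3.071, -0.663, 0.0]
ft_force: [-2.5, 0.6, 5.8]
width: 0.0425
```

```bash
python3 go.py -18.5 73 76
```

```text
t 3.8 shift cm [-0.01 -0.05 -0.14] turn [-0.     0.     0.001] bay xy mm [-18.4  72.5] z 74.6 F [-2.5   0.61  5.79] w 0.0425
```

Emit:
step_arm([
  [0,0,0.1,0,0,0,0.5],
  [0,0,0.15,0,0,0,0.5],
  [0,0,0.15,0,0,0,0.5],
])

```text
time_s: 4.1
ee_pos: [0.4949, 0.3306, 0.0733]
tool_rot: [-3.071, -0.663, 0.0]
ft_force: [-3.5, -0.3, 6.6]
width: 0.0424
```

```bash
python3 go.py -18.5 73 76
```

```text
t 4.1 shift cm [-0.01 -0.05 -0.27] turn [-0.     0.     0.001] bay xy mm [-18.4  72.5] z 73.3 F [-3.51 -0.27  6.59] w 0.0424
```

Emit:
step_arm([
  [0,0,0.1,0,0,0,0.5],
  [0,0,0.15,0,0,0,0.5],
  [0,0,0.15,0,0,0,0.5],
])

```text
time_s: 4.4
ee_pos: [0.4949, 0.3307, 0.0728]
tool_rot: [-3.071, -0.663, 0.001]
ft_force: [-6.4, -0.6, 12.6]
width: 0.0426
```

```bash
python3 go.py -18.5 73 76
python3 - <<'E'
from h import *
P=np.load('pose.npy')
overlay("side",P,grab_frame("side"),"pics/side3.png",220,180,110,100,7,False)
E
```

```text
t 4.4 shift cm [-0.02 -0.04 -0.32] turn [-0.     0.     0.001] bay xy mm [-18.3  72.6] z 72.8 F [-6.4  -0.58 12.6 ] w 0.0426
```

View pics/side3.png

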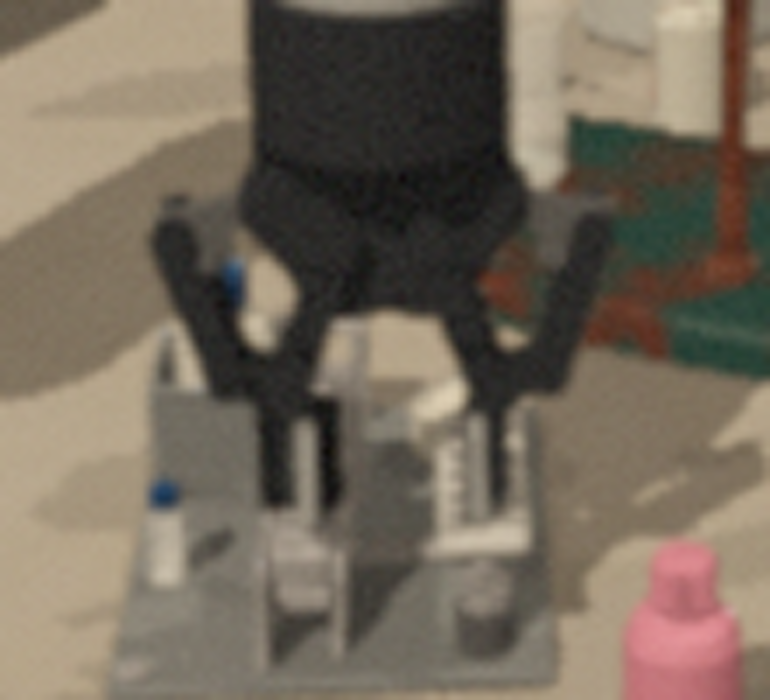

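Emit:
step_arm([
  [0,0,-0.03,0,0,0,0.5],
  [0,0.4,-0.03,0,0,0,0.5],
  [0,0.8,-0.03,0,0,0,0.5],
  [0,1.2,-0.03,0,0,0,0.5],
  [0,1.5,-0.03,0,0,0,0.5],
])

```text
time_s: 4.95
ee_pos: [0.5014, 0.3189, 0.0731]
tool_rot: [-3.067, -0.661, -0.004]
ft_force: [-4.9, 7.2, 8.2]
width: 0.0427
```

```bash
python3 go.py -18.5 17 76
```

```text
t 4.95 shift cm [-0.13  4.22 -0.3 ] turn [-0.004 -0.003  0.   ] bay xy mm [-17.2  59.2] z 73.1 F [-4.94  7.21  8.23] w 0.0427
```

Emit:
step_arm([
  [0,0.4,0,0,0,0,0.5],
  [0,0.8,0,0,0,0,0.5],
  [0,1.2,0,0,0,0,0.5],
  [0,1.2,0,0,0,0,0.5],
])

```text
time_s: 5.35
ee_pos: [0.5067, 0.3076, 0.0731]
tool_rot: [-3.068, -0.66, -0.004]
ft_force: [-4.0, 6.3, 8.2]
width: 0.0428
```

```bash
python3 go.py -18.5 17 76
python3 - <<'E'
from h import *
P=np.load('pose.npy')
overlay("side",P,grab_frame("side"),"pics/side4.png",220,180,110,100,7,False)
overlay("top",P,grab_frame("top"),"pics/top4.png",170,130,130,97,6,False)
E
```

```text
t 5.35 shift cm [-0.15  2.97 -0.3 ] turn [-0.003 -0.003  0.   ] bay xy mm [-17.   46.8] z 73.1 F [-4.03  6.32  8.22] w 0.0428
```

View pics/side4.png

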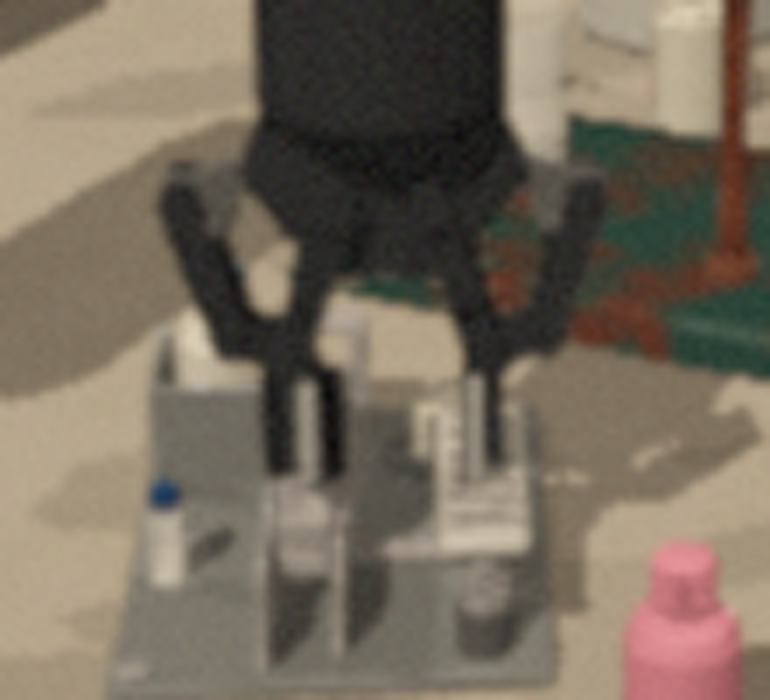

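View pics/top4.png

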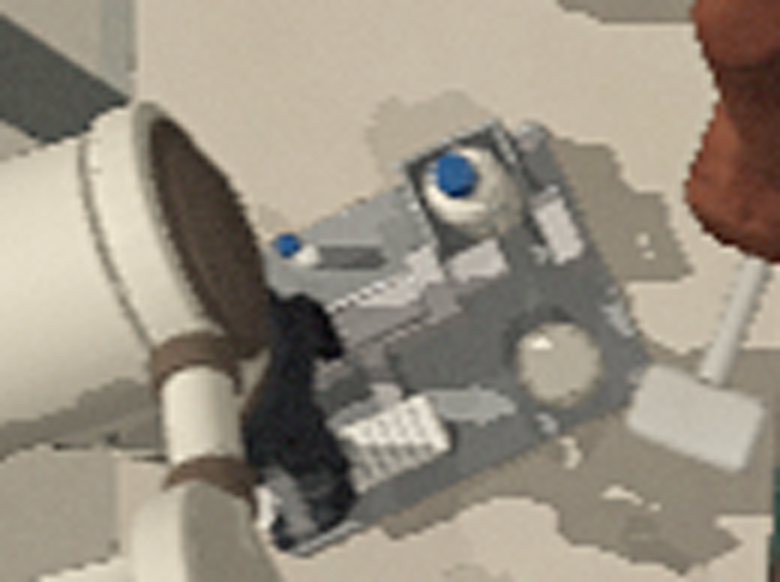

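Emit:
step_arm([
  [0,0.4,0,0,0,0,0.5],
  [0,0.8,0,0,0,0,0.5],
  [0,1.2,0,0,0,0,0.5],
  [0,1.6,0,0,0,0,0.5],
  [0,2.0,0,0,0,0,0.5],
])

```text
time_s: 5.95
ee_pos: [0.5151, 0.2898, 0.0732]
tool_rot: [-3.067, -0.661, -0.005]
ft_force: [-3.0, 7.2, 7.3]
width: 0.0426
```

```bash
python3 go.py -18.5 17 76
```

```text
t 5.95 shift cm [-0.18  1.   -0.29] turn [-0.003 -0.004  0.001] bay xy mm [-16.7  27. ] z 73.2 F [-3.03  7.23  7.33] w 0.0426
```

Emit:
step_arm([
  [0,0.3,0.03,0,0,0,0.5],
  [0,0.6,0.03,0,0,0,0.5],
  [0,0.8,0.03,0,0,0,0.5],
  [0,0.8,0.03,0,0,0,0.5],
])

```text
time_s: 6.35
ee_pos: [0.5182, 0.2834, 0.0732]
tool_rot: [-3.066, -0.661, -0.006]
ft_force: [-4.5, 10.7, 8.2]
width: 0.0427
```

```bash
python3 go.py -18.5 17 76
```

```text
t 6.35 shift cm [-0.2   0.29 -0.28] turn [-0.005 -0.005  0.001] bay xy mm [-16.5  19.9] z 73.2 F [-4.45 10.72  8.22] w 0.0427
```

Emit:
step_arm([
  [0,0.1,0,0,0,0,0.5],
  [0,0.2,0,0,0,0,0.5],
  [0,0.3,0,0,0,0,0.5],
  [0,0.3,0,0,0,0,0.5],
])

```text
time_s: 6.75
ee_pos: [0.5183, 0.2831, 0.0733]
tool_rot: [-3.062, -0.661, -0.005]
ft_force: [-6.6, 18.8, 9.8]
width: 0.0431
```

```bash
python3 go.py -18.5 17 76
python3 - <<'E'
from h import *
P=np.load('pose.npy')
overlay("side",P,grab_frame("side"),"pics/side5.png",220,180,110,100,7,False)
overlay("top",P,grab_frame("top"),"pics/top5.png",170,130,130,97,6,False)
E
```

```text
t 6.75 shift cm [-0.2   0.26 -0.27] turn [-0.009 -0.005  0.002] bay xy mm [-16.5  19.6] z 73.3 F [-6.64 18.83  9.82] w 0.0431
```

View pics/side5.png

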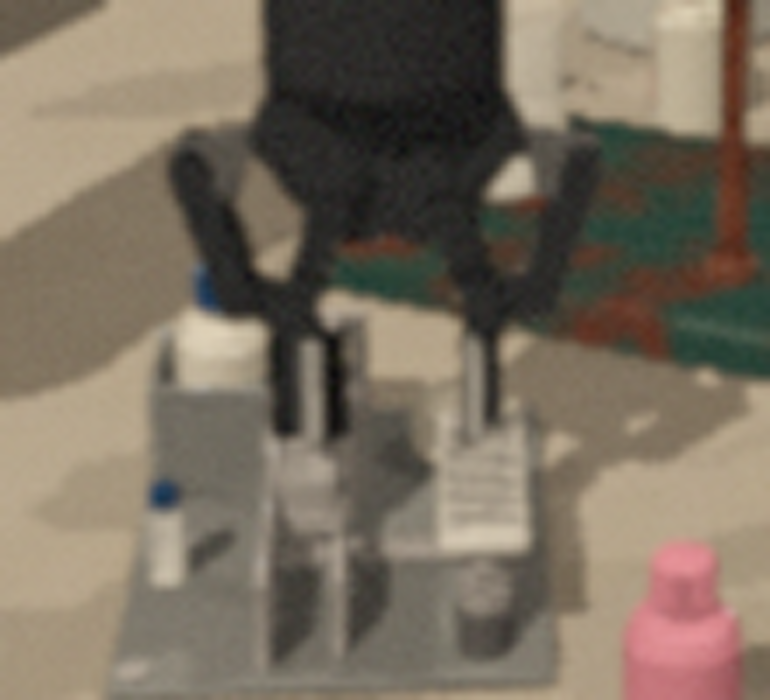

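View pics/top5.png

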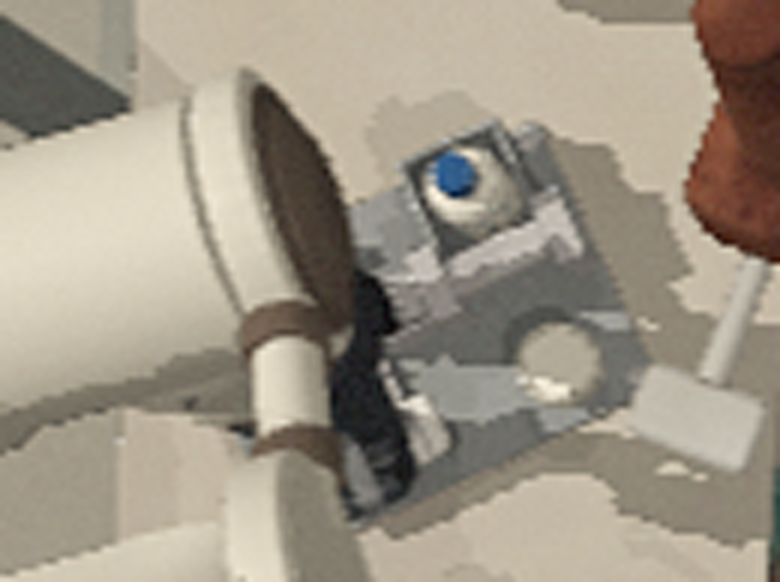

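Emit:
step_arm([
  [0,-0.15,0,0,0,0,0.5],
  [0,-0.15,-0.4,0,0,0,0.5],
  [0,-0.15,-0.9,0,0,0,0.5],
  [0,-0.15,-1.4,0,0,0,0.5],
  [0,-0.15,-1.4,0,0,0,0.5],
])

```text
time_s: 7.35
ee_pos: [0.5148, 0.2814, 0.0833]
tool_rot: [-3.066, -0.663, 0.009]
ft_force: [-6.6, 10.7, -3.0]
width: 0.043
```

Emit:
step_arm([
  [0,-0.5,0,0,0,0,0.5],
  [0,-1.2,-0.5,0,0,0,0.5],
  [0,-1.5,-3,0,0,0,0.5],
  [0,-1.5,-6,0,0,0,0.5],
  [0,-4,-9,0,0,0,0.5],
])

```text
time_s: 7.85
ee_pos: [0.503, 0.314, 0.1769]
tool_rot: [3.071, 0.658, 0.002]
ft_force: [0.6, 0.2, 0.3]
width: 0.0426
```

Emit:
step_arm([
  [0,-4,0,0,0,0,0.5],
  [0,-8,-1,0,0,0,0.5],
  [0,-12,-1,0,0,0,0.5],
  [0,-12,-1,0,0,0,0.5],
  [0,-12,-1,0,0,0,0.5],
])

```text
time_s: 8.35
ee_pos: [0.4521, 0.4253, 0.1858]
tool_rot: [3.07, 0.665, 0.002]
ft_force: [0.4, 0.1, -0.3]
width: 0.0429
```

```bash
python3 go.py -18.5 17 76
python3 - <<'E'
from h import *
P=np.load('pose.npy')
BOX['pad']=((-3.5,22.5,-4,6,42,80),(255,255,0)) 
BOX.pop('bot'); BOX.pop('keep')
for n,a in (("side",(220,180,110,100,7)),("top",(170,130,130,97,6))):
    im=grab_frame(n); overlay(n,P,im,f"pics/{n}6.png",*a,False); overlay(n,P,im,f"pics/{n}6o.png",*a)
for n in ("side","top"):
  for t in ("bolt_paddle","bolt_nose","catch_bar"):
    print(n,t,[(d['uv'],round(float(d['score']),2)) for d in landmark_of(n,t)[:2]])
print(proj('side',bayw(P,[(9.5,1,61),(9.5,-82,34),(-46.5,42,58),(-46.5,42,50)])).round(1).tolist(),proj('top',bayw(P,[(9.5,1,61),(9.5,-82,34),(-46.5,42,58)])).round(1).tolist())
E
```

```text
t 8.35 shift cm [-0.07 15.94 10.99] turn [ 0.001 -0.001  0.003] bay xy mm [-18.3 176.5] z 185.8 F [ 0.38  0.1  -0.29] w 0.0429
side bolt_paddle [([266.2, 236.4], 0.6)]
side bolt_nose []
side catch_bar [([289.8, 243.3], 0.69)]
top bolt_paddle [([229.1, 180.6], 0.57)]
top bolt_nose [([262.2, 168.3], 0.67)]
top catch_bar [([225.0, 207.5], 0.91)]
[[264.2, 233.9], [266.8, 228.9], [288.6, 242.9], [288.7, 246.1]] [[232.8, 179.7], [264.1, 168.5], [226.8, 206.1]]
```

View pics/side6.png

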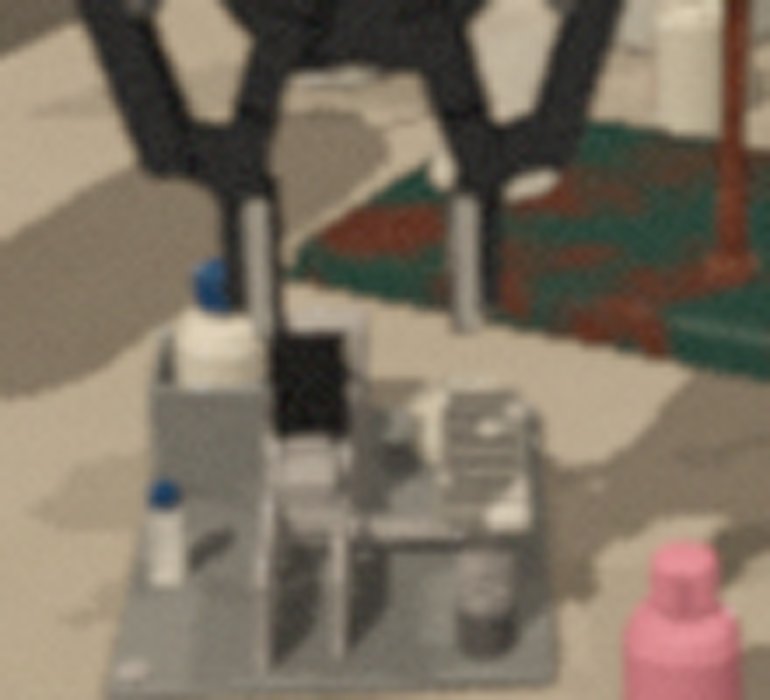

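View pics/side6o.png

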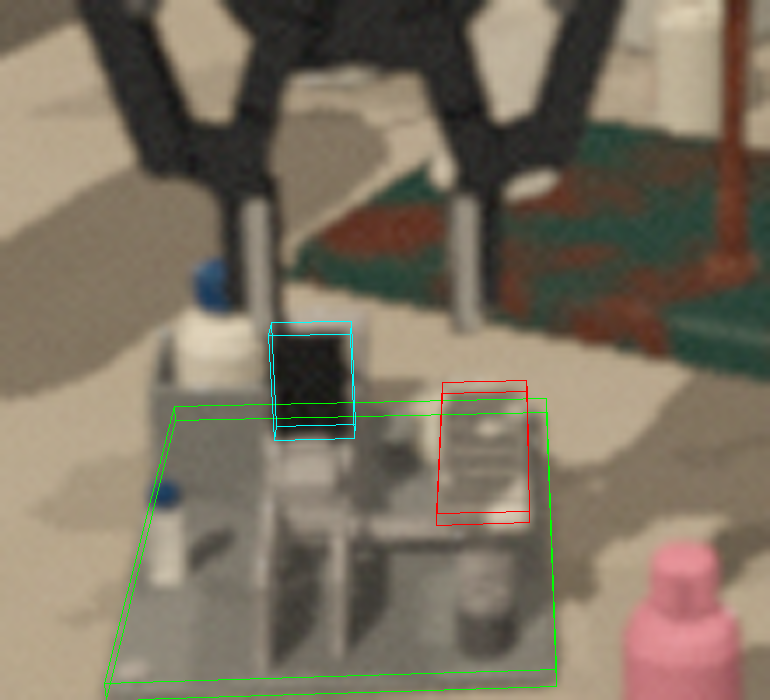

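View pics/top6o.png

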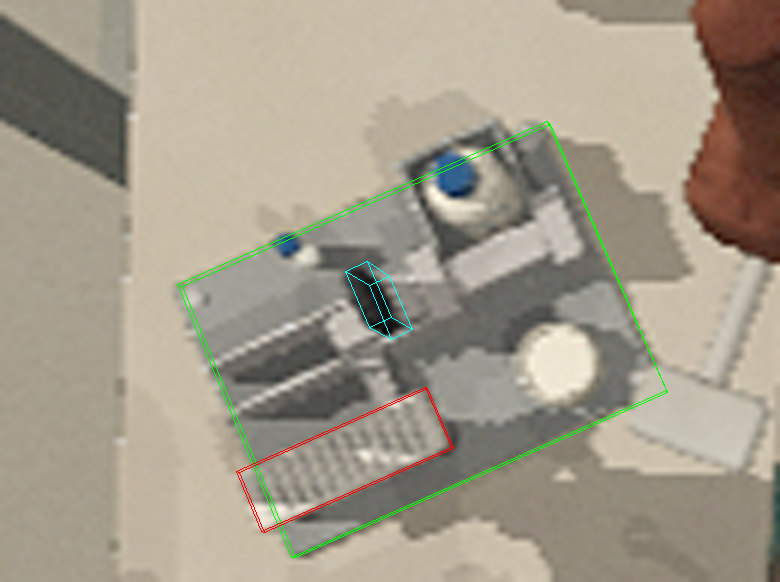

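Run:
```python
from h import *
P=np.load('pose.npy')
t=np.linspace(0,48,5)
for n,a,b in (("top",(213.1,190.6),(229.1,180.6)),("side",(262.6,244.9),(266.2,236.4))):
    u=proj(n,bayw(P,[(9.5,49,61),(9.5,1,61)])); d=u[1]-u[0]; m=np.array(b)-np.array(a); print(n,'pred',d,'meas',m,'travel',48*m@d/(d@d))
# template match on dark paddle
s0=cv2.imread('pics/side0.png'); t0=cv2.imread('pics/top0.png'); s1=grab_frame("side")[:,:,::-1].copy(); t1=grab_frame("top")[:,:,::-1].copy()
cv2.imwrite('pics/side7f.png',s1); cv2.imwrite('pics/top7f.png',t1)
def dark(im,x0,y0,x1,y1,th=60):
    g=im[y0:y1,x0:x1].max(2).astype(float); w=np.clip(110-g,0,60); yy,xx=np.mgrid[y0:y1,x0:x1]; return (w*xx).sum()/w.sum(),(w*yy).sum()/w.sum(),w.sum()/60
print('top',dark(t0,206,180,222,196),dark(t1,224,170,240,188))
print('side',dark(s0,252,232,272,254),dark(s1,256,226,272,244))
```

```text
top pred [17.14975019 -7.59899739] meas [ 16. -10.] travel 47.79909445491482
side pred [ 1.44368867 -9.81967855] meas [ 3.6 -8.5] travel 43.20256077458927
top (np.float64(214.8774557956778), np.float64(187.8430746561886), np.float64(67.86666666666666)) (np.float64(231.1268838113758), np.float64(179.02090422946037), np.float64(68.56666666666666))
side (np.float64(262.4577133531727), np.float64(244.3560526063166), np.float64(173.61666666666667)) (np.float64(263.75474650532027), np.float64(234.62257458794073), np.float64(159.76666666666668))
```

Run:
```python
from plant import *
o=observe(); print(o['time_s'],o['ft_force'].round(2),abs(o['dq']).max())
print(finish_job())
```

```text
8.85 [-0.52  0.01  0.18] 0.005481394192597291
the job is handed in; nothing more can be done
None
```

The bolt is home and the catch is back up over it. The job was handed in at about 8.9 s; no verdict is reported.

With the jaws about 43 mm apart, one fingertip pressed the catch bar to its stop, where the force rose sharply to about 12 N. With the bar held down, the other fingertip pushed the paddle until the bolt hit its end stop: the push force rose to about 20 N and the arm stopped moving. I then raised the hand while still pushing lightly, so the catch could spring up, and backed clear.

Last checks:
- **Bolt travel:** the shift of the dark paddle gives about 47 mm in both views, and the nose shows inside the keeper. The networks' paddle points gave 47.8 mm from the top view but only 43.2 mm from the side. That second figure is below the 44 mm limit. I put it down to a few pixels of network error.
- **Catch:** its near edge is back at its starting row in the side view, and the network's point matches the "up" position (row 243.3; 242.9 expected up, 246.1 pressed).
- **Other things:** the bottle, cap and vial look unmoved in the pictures. I did not check the things on the right afterwards, but the arm never went near them.
- **Arm:** stationary and clear of everything, with less than 1 N at the wrist.

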